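# Pack the feed rollers and uncover the inner lid

### The job

Pack the tin of spare printer feed rollers: stand one of the two loose rollers in the pocket marked with one dot, then the other in the pocket marked with two dots, each fully down, letting go of each. Lift the two nested lids together by the knob of the inner lid, lower them (do not drop them) onto the tin until they are fully home, and let go of the knob; then take the outer lid alone by its collar and lift it straight up, about 10 cm, so that it is wholly above the knob, while the inner lid stays seated on the tin undisturbed. Finish while still holding the outer lid up, level, over the tin, and leave everything else where it is.

Things in the scene. Friction and masses are not known exactly. Their poses are not given: they have to be found in the camera images.
- tin: open round aluminium tin, fixed to the bench by a dark foot ring (168 mm across, 5 mm high). Origin at the centre of its underside, on the bench; z up. Outer diameter 142 mm, inner 136 mm, rim 80 mm above the bench. Inside, a grey insert with three pockets; its top is 30 mm above the bench and above it the tin is open from wall to wall
- pocket1 (a point): pocket marked with one black dot (the dots lie on the insert between pocket and wall): centre of its mouth, 30 mm above the bench, at the insert's top. Pockets are round, 31 mm across, 25 mm deep (floor 5 mm above the bench), 27 mm from the tin's axis, 120 degrees apart. Empty at the start
- pocket2 (a point): the same for the pocket marked with two dots; empty at the start
- pocket3 (a point): the same for the pocket marked with three dots; it already holds a roller, which stays
- roller_a_mid (a point): centre of a loose feed roller: a dark rubber cylinder with white ends, 24 mm in diameter and 60 mm long, its ends bevelled 1.5 mm, standing on end on the bench (centre 30 mm up). It weighs about 40 g. Fully down in a pocket its centre is 35 mm and its top 65 mm above the bench
- roller_b_mid (a point): the same for the other loose roller; the two are alike and either may go in either pocket
- roller_c_mid (a point): the same for the roller that already stands in the three-dot pocket
- knob (a point): on the inner lid's axis: centre of the part of its knob (an upright black post, 26 mm in diameter) that stands above the outer lid's collar when nested: this point +-16 mm. It is 61 mm above the bench at the start and 129 mm when the lid is home on the tin. z is the lid's axis, up
- inner_lid: white disc 148 mm across, 5 mm thick, that rests on the tin's rim; beneath it a round plug (130 mm across, 12 mm deep, lower edge bevelled to 122 mm) enters the tin with 3 mm play all round. Origin at the centre of the plug's underside, 61 mm below knob; it stands on the bench at the start. About 180 g
- collar (a point): on the outer lid's axis: centre (half-way up) of its collar, an upright steel tube, outer diameter 52 mm, bore 42 mm, 24 mm high (this point +-12 mm), standing on the lid's top; the inner lid's knob passes up through it. 33 mm above the bench at the start, 101 mm when both lids are home; nested, 28 mm below knob. z is the lid's axis, up
- outer_lid: flat aluminium cap 158 mm across, 4 mm thick, lying loose on the inner lid (2 mm play all round), so lifting the inner lid by its knob carries both. Origin at the centre of its skirt's lower edge, 30 mm below collar; the skirt's inner diameter is 152 mm. About 220 g
- roller_a: the roller of roller_a_mid; origin at the centre of its lower end
- roller_b: the roller of roller_b_mid; origin at the centre of its lower end
- drive_case: bystander, to be left alone: small flat aluminium drive case, 46 x 40 x 16 mm, between the loose rollers; origin at the centre of its underside
- tape_roll: bystander, to be left alone: cardboard-coloured tape roll lying flat, 70 mm across, 18 mm high; origin at the centre of its underside
- screwdriver: bystander, to be left alone: screwdriver with a black handle, 200 mm long, lying in front; origin at the centre of its underside
- cleaner: bystander, to be left alone: white bottle, 56 mm across, 120 mm tall; origin at the centre of its underside
- spares_carton: bystander, to be left alone: small brown carton, 80 x 110 x 55 mm; origin at the centre of its underside
- power_brick: bystander, to be left alone: black power supply brick, 90 x 45 x 28 mm; origin at the centre of its underside
- pen_cup: bystander, to be left alone: dark steel cup, 64 mm across, 70 mm tall; origin at the centre of its underside
Things that resemble listed ones, but are neither listed nor needed, are in the scene too. Leave any orange or turquoise look-alike of the inner_lid alone.

How it is judged (in metres and radians):
On the way, in this order (a step that is already met when the one before it is completed fails the run):
1. one loose roller stands fully down in the one-dot pocket, let go, while the two-dot pocket is still empty ((((horizontal distance between roller_a_mid and pocket1 below 0.006 m and z of roller_a_mid in the frame of tin below 0.04 m) and contact force between the fingers and roller_a below 0.1 N) or ((horizontal distance between roller_b_mid and pocket1 below 0.006 m and z of roller_b_mid in the frame of tin below 0.04 m) and contact force between the fingers and roller_b below 0.1 N)) and not ((horizontal distance between roller_a_mid and pocket2 below 0.006 m and z of roller_a_mid in the frame of tin below 0.04 m) or (horizontal distance between roller_b_mid and pocket2 below 0.006 m and z of roller_b_mid in the frame of tin below 0.04 m))), for 0.2 s.
2. the other roller stands fully down in the two-dot pocket, let go ((((horizontal distance between roller_a_mid and pocket1 below 0.006 m and z of roller_a_mid in the frame of tin below 0.04 m) and (horizontal distance between roller_b_mid and pocket2 below 0.006 m and z of roller_b_mid in the frame of tin below 0.04 m)) or ((horizontal distance between roller_b_mid and pocket1 below 0.006 m and z of roller_b_mid in the frame of tin below 0.04 m) and (horizontal distance between roller_a_mid and pocket2 below 0.006 m and z of roller_a_mid in the frame of tin below 0.04 m))) and contact force between the fingers and roller_a below 0.1 N and contact force between the fingers and roller_b below 0.1 N), for 0.2 s.
3. the two lids, still nested, are lifted together off the bench (z of collar in the frame of knob below -0.024 m and angle between collar's own z axis and vertical below 0.15 rad and height (world z) of knob above 0.095 m and horizontal distance between knob and tin above 0.02 m), for 0.2 s.
4. both lids sit nested and fully home on the tin and the knob is let go (horizontal distance between knob and tin below 0.006 m and z of knob in the frame of tin below 0.1325 m and angle between knob's own z axis and vertical below 0.04 rad and z of collar in the frame of knob below -0.024 m and angle between collar's own z axis and vertical below 0.15 rad and contact force between the fingers and inner_lid below 0.1 N), for 0.2 s.
At the end, for the whole second after the job is handed in: Rollers down in pockets one and two (6 mm across, 5 mm short); inner lid home on the tin (6 mm off axis, 3.5 mm high, 0.04 rad), not touched by fingers; outer lid held still by the fingers alone, 80 mm or more above its seat, within 50 mm of the tin axis, 0.2 rad of level ((((horizontal distance between roller_a_mid and pocket1 below 0.006 m and z of roller_a_mid in the frame of tin below 0.04 m) and (horizontal distance between roller_b_mid and pocket2 below 0.006 m and z of roller_b_mid in the frame of tin below 0.04 m)) or ((horizontal distance between roller_b_mid and pocket1 below 0.006 m and z of roller_b_mid in the frame of tin below 0.04 m) and (horizontal distance between roller_a_mid and pocket2 below 0.006 m and z of roller_a_mid in the frame of tin below 0.04 m))) and horizontal distance between knob and tin below 0.006 m and z of knob in the frame of tin below 0.1325 m and angle between knob's own z axis and vertical below 0.04 rad and z of collar in the frame of tin above 0.181 m and horizontal distance between collar and tin below 0.05 m and angle between collar's own z axis and vertical below 0.2 rad and contact force between the fingers and outer_lid above 1 N and contact force between each of outer_lid, the fingers and inner_lid below 0.1 N and contact force between outer_lid and tin below 0.1 N and linear speed of outer_lid below 0.05 m/s and linear speed of inner_lid below 0.02 m/s); the arm keeps its last pose, push and grip.
It fails at once if the outer lid comes away from the inner lid while the inner lid is not home on the tin (z of collar in the frame of knob above -0.018 m and not (horizontal distance between knob and tin below 0.006 m and z of knob in the frame of tin below 0.1325 m and angle between knob's own z axis and vertical below 0.04 rad)).
It fails at once if the lids are dropped (contact force between the fingers and inner_lid below 0.1 N and contact force between the fingers and outer_lid below 0.1 N and linear speed of inner_lid above 0.35 m/s).
It fails at once if the roller in the three-dot pocket is taken out (distance of roller_c_mid from where it was at the start of the episode above 0.012 m).
It fails at once if a bystander is pushed away (distance of any of drive_case, tape_roll, screwdriver, cleaner, spares_carton, power_brick, pen_cup from where it was at the start of the episode above 0.03 m).
It also fails if it takes over 72 s, if anything falls off the work surface, if the arm or the gripper's body presses on something with over 40 N, if the wrist force passes 120 N, or if a joint passes its speed limit or range.

### The arm

A 7-joint arm with a two-finger parallel gripper is mounted at the origin on the work surface. World frame = base frame: x ahead of the robot, y to its left, z up, the work surface at z = 0. Lengths are in m, angles in degrees, forces in N, time in s.
With the tool pointing down it reaches from about 0.35 to 0.9 m from the base axis. Payload 8.1 kg.
Tool frame: the origin (TCP) lies on the front face of the gripper's body, between the roots of the fingers; the fingertips stand 73 mm ahead of it and the grasp point (between the pads) lies 54 mm ahead of it; z points along the fingers, y is the direction in which the jaws open and shut (so a half turn about z gives the same grasp; the last joint's range is limited). The gripper opens to 85 mm and grips with 20 to 120 N. Pads are 22 mm wide; open, the fingers measure 114 mm over their backs; the gripper's body (76 mm by 85 mm) begins 54 mm behind the grasp point. The pads swing forward as they close: fully open they stand 13 mm farther back than shut.
Start: joints at [-73.488, 24.895, 1.432, 90.138, -0.665, 64.973, -4.303], TCP at [0.238, 0.578, 0.304] pointing down, gripper open.
Joint ranges: [-149.89, 149.89], [-25.12, 119.58], [-72.63, 75.52], [4.76, 147.25], [-75.54, 255.54], [6.69, 114.76], [-157.13, 157.13]. Speed limits (degrees/s): [127.2, 127.2, 172.46, 172.46, 180, 180, 180].

### API

Orientations are given as a 3x3 rotation matrix whose columns are the frame's x, y, z axes.
In Python, from workcell import arm, camera gives the robot as it stands. The module is installed in compiled form; this text tells all that it offers.
- The arm moves only by the shell command python3 -m crank 'ROWS' [OPENING] [FORCE]. ROWS is JSON, a list of rows, each an object with "slide": the shift along the tool's x, y, z normalised to -1 to 1, where 1 is 30 mm, a list of three; "yaw": the turn about the tool's z normalised to -1 to 1, where 1 is 6 degrees. A call has 1 to 10 rows; each row shifts and turns the commanded pose from where the row before left it, along the tool's axes as they then stand; what a row does not reach is not made up. A row lasts 1/10 s, in which the tool goes at most 50 mm and 8.59 degrees, less where a joint would pass 70% of its speed; a pose out of reach is approached as far as the arm can. A call with a number of a shift or a turn outside -1 to 1 is refused whole. A call with a gripper value outside its range is refused whole. OPENING is the opening in per cent of the stroke, from 0 (shut) to 100 (fully open), set as the call begins (- or left out, the last holds). The fingers move at their own pace and stop on an object; FORCE is the grip in N (left out, the last holds). Time passes only in rows, so rows that do not move let the fingers close. It gives the time, the measured TCP pose, the force and the opening at its end, in the units of the state.
- arm.observe(): the state, without advancing time (a new reading comes with each control period).
- camera(name): name is "scene" or "top" or "wrist"; returns a dict with "image" (420x560x3 uint8, red, green, blue), "mtx" (3x3 intrinsics, pixels), "D" ([k1, k2, p1, p2, k3] as OpenCV has them; the pictures are not rectified), "rvec" (rotation vector, rad) and "tvec" (3), from world to camera coordinates, as OpenCV has them; the wrist camera has in their place "tool_from_camera" (4x4, takes a point from camera to tool coordinates, whose origin is the TCP and whose axes are the flange's). Camera axes: x right, y down, z forward; pixel columns grow to the right and rows downward; lengths in m; the calibration is good to about 2 mm. A picture is of the moment at which its call begins: read the wrist's pose just before it. There is no depth.
- arm.finish_job(): hands the job in, once; it reports no verdict.
The state is a dict: "time_s": time; "joint_positions": joint angles; "joint_vel": joint speeds; "joint_torque": joint torques, N m; "tcp_pos": TCP position; "eef_rot": TCP orientation; "contact_force": force on the tool from outside, world axes, zero at the start; "wrist_torque": the same for the moment, N m; "finger_gap": finger opening in m.
Only numpy, scipy, OpenCV 4.12 (cv2) and the standard library are available. Lean on these libraries where they do the work, as an engineer would, in place of code of your own. Each camera call takes 0.05 s, during which the arm holds its last target. There are 200 camera calls.

## Working session

There is one attempt and no reset: what is moved stays moved. The work goes in short steps, Python scripts to look and compute and a shell command to move; the robot and the scene stay as the last step left them, time stands still between calls to the robot, and variables do not carry over. Pictures are saved under pics/ and viewed, about 8 in all and at most 12, crops included, and the job is handed in when it is done.

```bash
mkdir -p pics; cat > h.py <<'E'
import numpy as np, cv2
from workcell import arm, camera
def cam(n):
    s=arm.observe(); c=camera(n); c['s']=s
    if 'rvec' in c and n!='wrist':
        R=cv2.Rodrigues(np.array(c['rvec'],float))[0]; t=np.array(c['tvec'],float).ravel()
    else:
        T=np.eye(4); T[:3,:3]=np.array(s['eef_rot']).reshape(3,3); T[:3,3]=s['tcp_pos']
        W=np.linalg.inv(T@np.array(c['tool_from_camera'])); R=W[:3,:3]; t=W[:3,3]
    c['R'],c['t']=R,t; return c
def save(c,f,crop=None,k=1):
    im=c['image'][:,:,::-1]
    if crop: x0,y0,x1,y1=crop; im=im[y0:y1,x0:x1]
    cv2.imwrite(f,cv2.resize(im,None,fx=k,fy=k,interpolation=cv2.INTER_CUBIC))
def pix2w(c,uv,z):
    p=cv2.undistortPoints(np.array(uv,float).reshape(-1,1,2),np.array(c['mtx']),np.array(c['D'])).reshape(-1,2)
    out=[]
    o=-c['R'].T@c['t']
    for q in p:
        d=c['R'].T@np.array([q[0],q[1],1]); out.append(o+d*(z-o[2])/d[2])
    return np.array(out)
def w2pix(c,P):
    return cv2.projectPoints(np.array(P,float).reshape(-1,3),cv2.Rodrigues(c['R'])[0],c['t'],np.array(c['mtx']),np.array(c['D']))[0].reshape(-1,2)
E
python3 - <<'E'
from h import *
a=cam('top');b=cam('scene')
save(a,'pics/top.png',k=1.4);save(b,'pics/scene.png',k=1.4)
print(-a['R'].T@a['t'],-b['R'].T@b['t'],a['s'])
import pickle;pickle.dump((a,b),open('c0.pkl','wb'))
E
```

```text
[ 0.28522808 -0.03126119  1.30186105] [1.18065868 0.43680927 1.01490767] {'time_s': 0.0, 'joint_positions': array([-73.4878565 ,  24.9365452 ,   1.43188356,  90.19053854,
        -0.66468172,  64.97368466,  -4.30545688]), 'joint_vel': array([ 0.0229266 , -0.15520581,  0.0349035 , -0.09204537, -0.00978233,
       -0.0509008 ,  0.09626228]), 'joint_torque': array([ 1.69294090e-03, -6.70468497e+01,  1.02626022e+00, -3.16229260e+01,
        1.56524446e-02,  1.18088984e-02, -1.13737789e-05]), 'tcp_pos': array([0.23797407, 0.57748417, 0.30311538]), 'eef_rot': array([[-9.24557964e-01,  3.81041140e-01, -4.70659603e-04],
       [ 3.81041400e-01,  9.24556688e-01, -1.54348240e-03],
       [-1.52978809e-04, -1.60637974e-03, -9.99998698e-01]]), 'contact_force': array([-0.53603405,  0.41712583,  0.11000921]), 'wrist_torque': array([ 0.05264709,  0.01904953, -0.01066821]), 'finger_gap': 0.08582470994634407}
```

View pics/top.png

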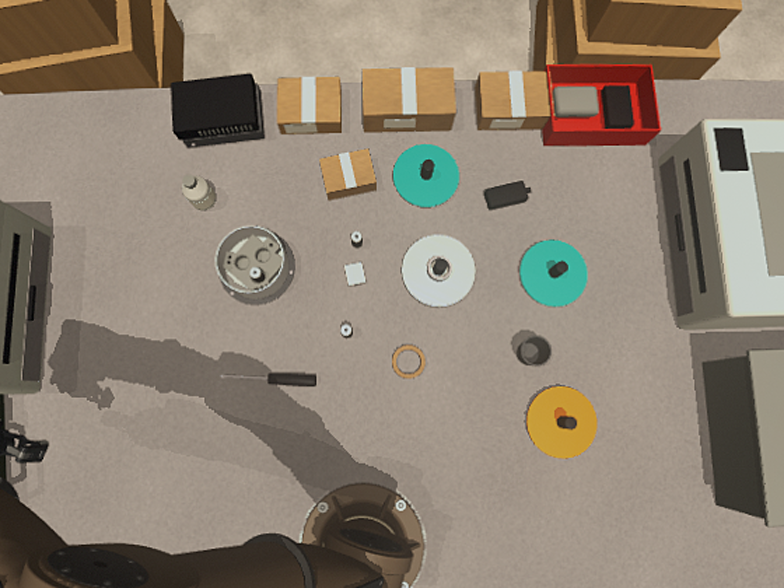

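View pics/scene.png

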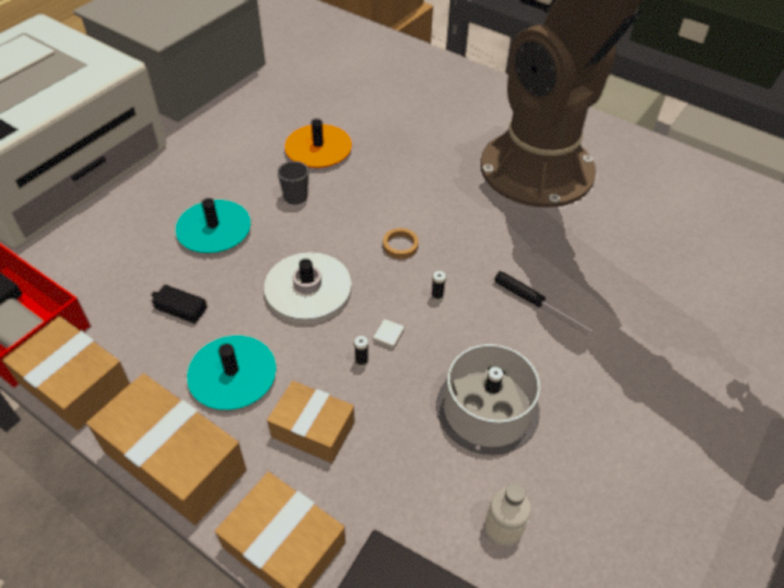

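The top view (scaled by 1.4) shows the tin at (255,262), loose rollers at (356,239) and (346,329), and the drive case between them at (355,273).

Candidates for the lid stack: the white/aluminium disc with a steel collar and black knob at (438,270), turquoise look-alikes at (426,175) and (553,272), and an orange one at (562,422). By the description it is the one at (438,270), because only it has a collar. Next I'll check the choice and the dots in a close crop.

```bash
python3 - <<'E'
from h import *
import pickle
a,b=pickle.load(open('c0.pkl','rb'))
im=a['image'][:,:,::-1]
c1=cv2.resize(im[155:220,148:218],(560,520),interpolation=cv2.INTER_CUBIC)
c2=cv2.resize(im[150:240,235:345],(0,0),fx=0.1*0+2.18,fy=2.18,interpolation=cv2.INTER_CUBIC)
o=np.zeros((520,800,3),np.uint8);o[:,:560]=c1;h,w=c2.shape[:2];w=min(w,240);o[:h,560:560+w]=c2[:,:w]
cv2.imwrite('pics/crop.png',o)
k=1/1.4
for n,p,z in [('ra',(356,235.5),.06),('rb',(346,326),.06),('tinrim',(253,256),.08),('c',(256,272),.065),('knob',(440,266),.077),('case',(355,273),.016),('lidtop',(438,270),.021)]:
    print(n,pix2w(a,np.array(p)*k,z)[0].round(4))
for n,p,z in [('ra',(361,341),.06),('rb',(439,276),.06),('tinrim',(493,373),.08),('c',(495,372),.065),('knob',(306,264),.077)]:
    print(n,pix2w(b,np.array(p)*k,z)[0].round(4))
E
```

```text
ra [ 6.321e-01 -4.000e-04  6.000e-02]
rb [0.4416 0.0234 0.06  ]
tinrim [0.588  0.2116 0.08  ]
c [0.5576 0.2078 0.065 ]
knob [ 0.5587 -0.1719  0.077 ]
case [0.5611 0.0043 0.016 ]
lidtop [ 0.5625 -0.1737  0.021 ]
ra [ 0.6297 -0.      0.06  ]
rb [0.4348 0.025  0.06  ]
tinrim [0.569  0.2114 0.08  ]
c [0.5557 0.2093 0.065 ]
knob [ 0.5634 -0.1712  0.077 ]
```

View pics/crop.png

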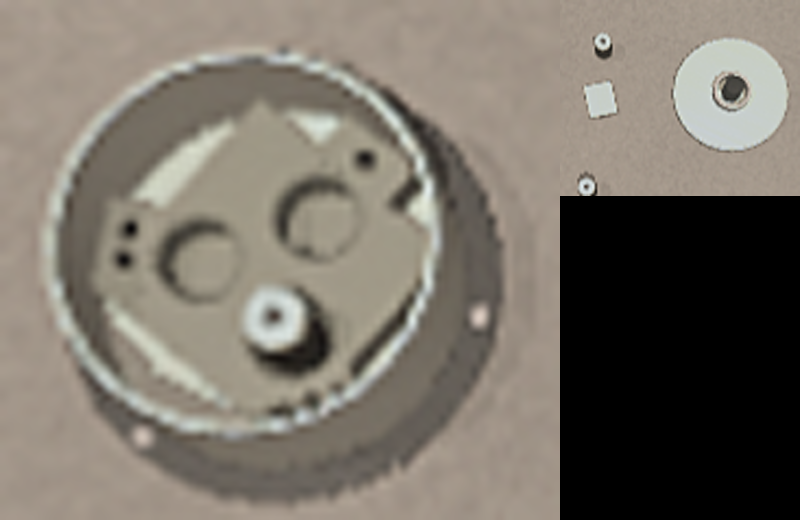

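The crop confirms the lid choice: a pale disc with a ring collar and a black knob inside it. It also shows the one-dot pocket at crop (318,219), the two-dot pocket at (202,260), roller c at (274,318) and the tin rim centred at about (245,243).

```bash
python3 - <<'E'
from h import *
import pickle
a,b=pickle.load(open('c0.pkl','rb'))
f=lambda p:np.array([p[0]/8+148-.5,p[1]/8+155-.5])
p1=pix2w(a,f((318,219)),.03)[0];p2=pix2w(a,f((202,260)),.03)[0];p3=pix2w(a,f((274,317)),.065)[0];rim=pix2w(a,f((245,243)),.08)[0]
print(p1,p2,p3,rim,'mean',(p1+p2+p3)/3)
for q in (p1,p2,p3): d=q-(p1+p2+p3)/3;print(np.hypot(*d[:2]),np.degrees(np.arctan2(d[1],d[0])))
c=cam('wrist');print(c['tool_from_camera'],c['mtx'])
E
```

```text
[0.60298558 0.20192643 0.03      ] [0.58827972 0.2452842  0.03      ] [0.55810329 0.21105825 0.065     ] [0.58226221 0.21899234 0.08      ] mean [0.58312286 0.21942296 0.04166667]
0.026469908103342155 -41.37596405190814
0.026370381849021945 78.72285917773338
0.026380811998792986 -161.51384458058527
[[ 1.25928699e-04 -9.52501068e-01 -3.04535220e-01  7.83460525e-02]
 [ 9.99999398e-01  4.51960531e-04 -1.00009538e-03  2.39121863e-04]
 [ 1.09022982e-03 -3.04534911e-01  9.52500551e-01 -6.87978556e-02]
 [ 0.00000000e+00  0.00000000e+00  0.00000000e+00  1.00000000e+00]] [[333.86793765   0.         283.13025272]
 [  0.         333.86793765 212.54573997]
 [  0.           0.           1.        ]]
```

```bash
cat > go.py <<'E'
import sys
from h import *
# usage: go.py x y z jawangle  -> remaining slide (units of 30 mm, current tool axes) and yaw (units of 6 deg)
x,y,z,ang=map(float,sys.argv[1:5]); s=arm.observe(); R=np.array(s['eef_rot']).reshape(3,3)
d=R.T@(np.array([x,y,z])-s['tcp_pos'])/.03
cur=np.degrees(np.arctan2(R[1,1],R[0,1])); print('t',round(s['time_s'],2),'tcp',s['tcp_pos'].round(4),'slide',d.round(2),'jaw',round(cur,1),'yaw',round(((cur-ang+90)%180-90)/6,2),'alt',round(((cur-ang+180)%360-180)/6,2),'gap',round(s['finger_gap'],4),'F',s['contact_force'].round(1),'j7',s['joint_positions'][6].round(0),'tilt',np.degrees(np.arccos(-R[2,2])).round(2))
E
python3 go.py 0.63 0 0.25 -41.4
```

```text
t 0.15 tcp [0.238  0.5776 0.3033] slide [-19.42 -12.82   1.79] jaw 67.6 yaw -11.83 alt 18.17 gap 0.0854 F [ 0.1 -0.3  0.1] j7 -4.0 tilt 0.07
```

```bash
python3 -m crank '[{"slide":[-0.97,-0.64,0.09],"yaw":0},{"slide":[-0.97,-0.64,0.09],"yaw":0},{"slide":[-0.97,-0.64,0.09],"yaw":0},{"slide":[-0.97,-0.64,0.09],"yaw":0},{"slide":[-0.97,-0.64,0.09],"yaw":0},{"slide":[-0.97,-0.64,0.09],"yaw":0},{"slide":[-0.97,-0.64,0.09],"yaw":0},{"slide":[-0.97,-0.64,0.09],"yaw":0},{"slide":[-0.97,-0.64,0.09],"yaw":0},{"slide":[-0.97,-0.64,0.09],"yaw":0}]' 55 30; python3 -m crank '[{"slide":[-0.97,-0.64,0.09],"yaw":0},{"slide":[-0.97,-0.64,0.09],"yaw":0},{"slide":[-0.97,-0.64,0.09],"yaw":0},{"slide":[-0.97,-0.64,0.09],"yaw":0},{"slide":[-0.97,-0.64,0.09],"yaw":0},{"slide":[-0.97,-0.64,0.09],"yaw":0},{"slide":[-0.97,-0.64,0.09],"yaw":0},{"slide":[-0.97,-0.64,0.09],"yaw":0},{"slide":[-0.97,-0.64,0.09],"yaw":0},{"slide":[-0.97,-0.64,0.09],"yaw":0}]'; python3 go.py 0.63 0 0.25 -41.4
```

```text
time_s: 1.15
tcp_pos: [0.4345, 0.2881, 0.2767]
eef_rot: [[-0.925, 0.381, -0.0], [0.381, 0.925, -0.0], [0.0, -0.0, -1.0]]
contact_force: [-0.3, -0.2, 0.9]
finger_gap: 0.0468
time_s: 2.15
tcp_pos: [0.6304, -0.0001, 0.2495]
eef_rot: [[-0.925, 0.381, -0.0], [0.381, 0.925, 0.0], [0.0, -0.0, -1.0]]
contact_force: [0.3, 0.5, -0.4]
finger_gap: 0.0469
t 2.15 tcp [ 6.304e-01 -1.000e-04  2.495e-01] slide [ 0.01 -0.   -0.02] jaw 67.6 yaw -11.83 alt 18.17 gap 0.0469 F [ 0.3  0.5 -0.4] j7 69.0 tilt 0.03
```

```bash
python3 -m crank '[{"slide":[0,0,0],"yaw":1},{"slide":[0,0,0],"yaw":1},{"slide":[0,0,0],"yaw":1},{"slide":[0,0,0],"yaw":1},{"slide":[0,0,0],"yaw":1},{"slide":[0,0,0],"yaw":1},{"slide":[0,0,0],"yaw":1},{"slide":[0,0,0],"yaw":1},{"slide":[0,0,0],"yaw":1},{"slide":[0,0,0],"yaw":1}]' >/dev/null; python3 -m crank '[{"slide":[0,0,0],"yaw":1},{"slide":[0,0,0],"yaw":1},{"slide":[0,0,0],"yaw":1},{"slide":[0,0,0],"yaw":1},{"slide":[0,0,0],"yaw":1},{"slide":[0,0,0],"yaw":1},{"slide":[0,0,0],"yaw":1},{"slide":[0,0,0],"yaw":1},{"slide":[0,0,0],"yaw":0.2}]' >/dev/null; python3 - <<'E'
from h import *
c=cam('wrist');save(c,'pics/w1.png')
print(w2pix(c,[[.63,0,.06],[.63,0,0]]))
E
python3 go.py 0.63 0 0.104 -41.4
```

```text
[[284.96108707 207.75950913]
 [284.62864142 189.87620734]]
t 4.1 tcp [0.6298 0.0013 0.2496] slide [-0.03  0.04  4.85] jaw -41.6 yaw -0.04 alt -0.04 gap 0.0468 F [-0.3  0.1 -0.6] j7 -25.0 tilt 0.04
```

View pics/w1.png

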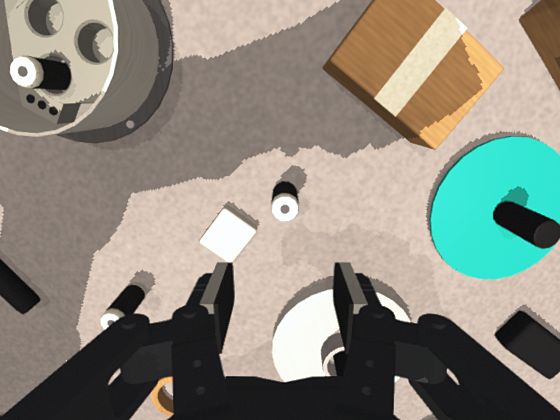

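The roller's top is at (285,208), against a predicted (285,207.8), so the position is confirmed. I'll descend and grip.

```bash
python3 -m crank '[{"slide":[0,0,0.85],"yaw":0},{"slide":[0,0,0.85],"yaw":0},{"slide":[0,0,0.85],"yaw":0},{"slide":[0,0,0.85],"yaw":0},{"slide":[0,0,0.85],"yaw":0},{"slide":[0,0,0.4],"yaw":0},{"slide":[0,0,0.2],"yaw":0},{"slide":[0,0,0],"yaw":0}]'; python3 -m crank '[{"slide":[0,0,0],"yaw":0},{"slide":[0,0,0],"yaw":0},{"slide":[0,0,0],"yaw":0},{"slide":[0,0,0],"yaw":0},{"slide":[0,0,0],"yaw":0}]' 0 30;  python3 go.py 0.6033 0.2015 0.22 -41.4
```

```text
time_s: 4.9
tcp_pos: [0.6299, 0.001, 0.1043]
eef_rot: [[0.663, 0.748, -0.0], [0.748, -0.663, -0.0], [-0.0, -0.0, -1.0]]
contact_force: [-1.1, 0.5, 0.6]
finger_gap: 0.0473
time_s: 5.4
tcp_pos: [0.6307, 0.001, 0.1057]
eef_rot: [[0.664, 0.748, 0.002], [0.748, -0.664, 0.0], [0.002, 0.001, -1.0]]
contact_force: [-1.0, 0.0, 6.8]
finger_gap: 0.023
t 5.4 tcp [0.6307 0.001  0.1057] slide [ 4.4  -5.11 -3.81] jaw -41.6 yaw -0.03 alt -0.03 gap 0.023 F [-1.   0.   6.8] j7 -18.0 tilt 0.12
```

```bash
python3 -m crank '[{"slide":[0,0,-0.5],"yaw":0},{"slide":[0,0,-0.9],"yaw":0},{"slide":[0,0,-0.9],"yaw":0},{"slide":[0,0,-0.9],"yaw":0},{"slide":[0,0,-0.7],"yaw":0},{"slide":[0.5,-0.6,0],"yaw":0},{"slide":[0.8,-0.9,0],"yaw":0},{"slide":[0.8,-0.9,0],"yaw":0},{"slide":[0.8,-0.9,0],"yaw":0},{"slide":[0.8,-0.9,0],"yaw":0}]'; python3 -m crank '[{"slide":[0.5,-0.6,0],"yaw":0},{"slide":[0.2,-0.3,0],"yaw":0},{"slide":[0,0,0],"yaw":0},{"slide":[0,0,0],"yaw":0}]' >/dev/null;  python3 go.py 0.6033 0.2015 0.2 -41.4
python3 - <<'E'
from h import *
c=cam('wrist');save(c,'pics/w2.png');b=cam('scene')
P=[[.6033,.2015,.03],[.5883,.2458,.03],[.5574,.2107,.065],[.583,.2193,.08]]
print(w2pix(c,P).round(1), w2pix(b,P).round(1))
save(b,'pics/s2.png',(300,230,400,330),5)
import pickle;pickle.dump((c,b),open('c2.pkl','wb'))
E
```

```text
time_s: 6.4
tcp_pos: [0.609, 0.1691, 0.2226]
eef_rot: [[0.664, 0.748, 0.001], [0.748, -0.664, 0.0], [0.001, 0.0, -1.0]]
contact_force: [0.0, 1.0, -1.2]
finger_gap: 0.0231
t 6.8 tcp [0.6034 0.1996 0.222 ] slide [ 0.05 -0.04  0.73] jaw -41.7 yaw -0.05 alt -0.05 gap 0.0232 F [ 0.1 -0.4 -0.5] j7 -41.0 tilt 0.06
[[281.7 204.4]
 [230.5 176.5]
 [226.9 248.6]
 [241.4 225.7]] [[337.7 287.3]
 [358.4 292.8]
 [353.7 266.5]
 [352.  272.6]]
```

View pics/w2.png

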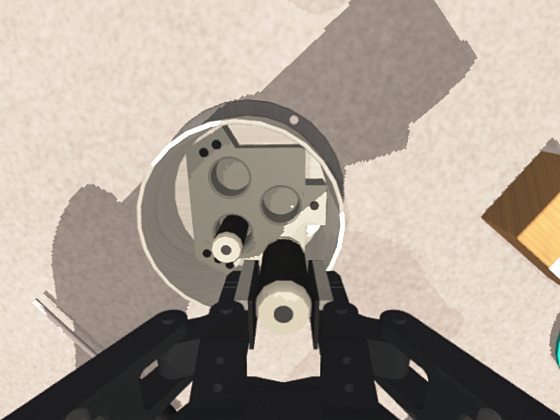

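The picture has pocket 1 at (281,203), pocket 2 at (231,176) and roller c at (226,248). All three are within 1.5 px of the predictions. The roller in the grip shows its end at (283,315), so I'll check how it is centred in the grip.

```bash
python3 - <<'E'
from h import *
import pickle
c,b=pickle.load(open('c2.pkl','rb'))
M=np.linalg.inv(c['tool_from_camera'])
for z in (.040,.044,.048):
  for x in (-.004,0,.004):
    P=M@[x,0,z,1]; print(z,x,cv2.projectPoints(P[:3].reshape(1,3),np.zeros(3),np.zeros(3),c['mtx'],np.array(c['D']))[0].ravel().round(1))
im=c['image'];g=im[300:420,255:315].min(2)>130
ys,xs=np.nonzero(g);print(xs.min()+255,xs.max()+255,ys.min()+300,ys.max()+300, (xs.mean()+255,ys.mean()+300))
E
```

```text
0.04 -0.004 [284.2 328.1]
0.04 0 [284.2 319.4]
0.04 0.004 [284.2 310.6]
0.044 -0.004 [284.1 321.8]
0.044 0 [284.2 313.3]
0.044 0.004 [284.2 304.6]
0.048 -0.004 [284.1 315.9]
0.048 0 [284.1 307.5]
0.048 0.004 [284.1 299. ]
255 314 300 381 (np.float64(283.91859632370495), np.float64(342.13320601575555))
```

```bash
python3 -m crank '[{"slide":[0.08,-0.04,0.4],"yaw":0},{"slide":[0,0,0.6],"yaw":0},{"slide":[0,0,0.6],"yaw":0},{"slide":[0,0,0.5],"yaw":0},{"slide":[0,0,0.4],"yaw":0},{"slide":[0,0,0.3],"yaw":0},{"slide":[0,0,0.3],"yaw":0},{"slide":[0,0,0.3],"yaw":0},{"slide":[0,0,0],"yaw":0}]';python3 go.py 0.604 0.2022 0.11 -41.4
```

```text
time_s: 7.8
tcp_pos: [0.6033, 0.204, 0.1183]
eef_rot: [[0.664, 0.748, -0.001], [0.748, -0.664, -0.0], [-0.001, -0.001, -1.0]]
contact_force: [0.8, 0.8, -0.6]
finger_gap: 0.0231
t 7.8 tcp [0.6033 0.204  0.1183] slide [-0.03  0.06  0.28] jaw -41.6 yaw -0.03 alt -0.03 gap 0.0231 F [ 0.8  0.8 -0.6] j7 -37.0 tilt 0.08
```

```bash
python3 -m crank '[{"slide":[0,0.05,0.1],"yaw":0},{"slide":[0,0,0.1],"yaw":0},{"slide":[0,0,0.07],"yaw":0},{"slide":[0,0,0],"yaw":0}]';python3 -m crank '[{"slide":[0,0,0],"yaw":0},{"slide":[0,0,0],"yaw":0},{"slide":[0,0,0],"yaw":0},{"slide":[0,0,0],"yaw":0}]' 39;python3 go.py 0.604 0.2022 0.22 -41.4
```

```text
time_s: 8.2
tcp_pos: [0.6048, 0.203, 0.1112]
eef_rot: [[0.664, 0.748, -0.0], [0.748, -0.664, 0.0], [-0.0, -0.0, -1.0]]
contact_force: [-0.1, -0.1, -0.9]
finger_gap: 0.0228
time_s: 8.6
tcp_pos: [0.605, 0.203, 0.1114]
eef_rot: [[0.664, 0.748, 0.0], [0.748, -0.664, 0.0], [0.0, 0.0, -1.0]]
contact_force: [0.5, -0.5, 1.2]
finger_gap: 0.0334
t 8.6 tcp [0.605  0.203  0.1114] slide [-0.04 -0.01 -3.62] jaw -41.6 yaw -0.03 alt -0.03 gap 0.0334 F [ 0.5 -0.5  1.2] j7 -37.0 tilt 0.02
```

```bash
python3 -m crank '[{"slide":[0,0,-0.3],"yaw":0},{"slide":[0,0,-0.8],"yaw":0},{"slide":[0,0,-1],"yaw":0},{"slide":[0,0,-1],"yaw":0},{"slide":[0,0,-0.9],"yaw":0},{"slide":[0,0,0],"yaw":0}]'|head -2;python3 go.py 0.44 0.024 0.235 78.6
```

```text
time_s: 9.2
tcp_pos: [0.6069, 0.2029, 0.236]
t 9.2 tcp [0.6069 0.2029 0.236 ] slide [-8.15 -0.2  -0.02] jaw -41.6 yaw 9.96 alt -20.04 gap 0.033 F [ 1.3 -0.2 -0.2] j7 -42.0 tilt 0.38
```

```bash
python3 -m crank '[{"slide":[-0.6,0,0],"yaw":0},{"slide":[-1,-0.1,0],"yaw":0},{"slide":[-1,-0.1,0],"yaw":0},{"slide":[-1,0,0],"yaw":0},{"slide":[-1,0,0],"yaw":0},{"slide":[-1,0,0],"yaw":0},{"slide":[-1,0,0],"yaw":0},{"slide":[-1,0,0],"yaw":0},{"slide":[-0.55,0,0],"yaw":0}]' 55|head -2; python3 -m crank '[{"slide":[0,0,0],"yaw":1},{"slide":[0,0,0],"yaw":1},{"slide":[0,0,0],"yaw":1},{"slide":[0,0,0],"yaw":1},{"slide":[0,0,0],"yaw":1},{"slide":[0,0,0],"yaw":1},{"slide":[0,0,0],"yaw":1},{"slide":[0,0,0],"yaw":1},{"slide":[0,0,0],"yaw":1},{"slide":[0,0,0],"yaw":1}]' |head -2;python3 go.py 0.44 0.024 0.104 78.6
python3 - <<'E'
from h import *
import time
c=cam('wrist');save(c,'pics/w3.png');t=cam('top');save(t,'pics/t3.png')
print(w2pix(c,[[.44,.024,.06],[.435,.024,.06],[.44,.019,.06]]))
import pickle;pickle.dump((c,t),open('c3.pkl','wb'))
E
```

```text
time_s: 10.1
tcp_pos: [0.4363, 0.0225, 0.2312]
time_s: 11.1
tcp_pos: [0.4385, 0.0245, 0.2314]
t 11.1 tcp [0.4385 0.0245 0.2314] slide [0.05 0.01 4.25] jaw -101.8 yaw -0.07 alt 29.93 gap 0.0471 F [-0.  -0.1 -0.1] j7 -81.0 tilt 0.03
[[283.44648839 211.7055206 ]
 [284.79175185 217.85202768]
 [289.93948404 210.41011093]]
```

View pics/w3.png

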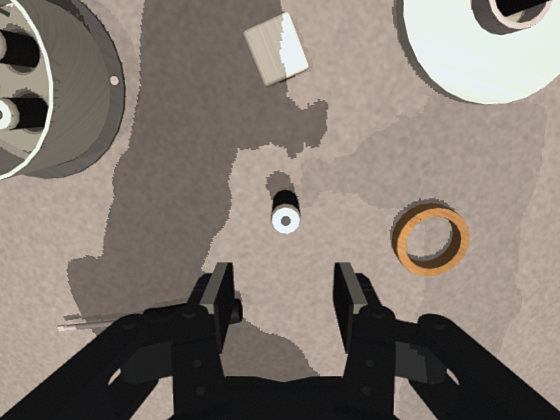

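The roller's top is at (286,220), 8 px below the estimate. That puts it at (0.4335, 0.0234). The screwdriver handle is well clear.

```bash
python3 -m crank '[{"slide":[-0.16,0.07,0.5],"yaw":0},{"slide":[0,0,0.85],"yaw":0},{"slide":[0,0,0.85],"yaw":0},{"slide":[0,0,0.85],"yaw":0},{"slide":[0,0,0.6],"yaw":0},{"slide":[0,0,0.4],"yaw":0},{"slide":[0,0,0.2],"yaw":0},{"slide":[0,0,0],"yaw":0}]'|head -2; python3 -m crank '[{"slide":[0,0,0],"yaw":0},{"slide":[0,0,0],"yaw":0},{"slide":[0,0,0],"yaw":0},{"slide":[0,0,0],"yaw":0},{"slide":[0,0,0],"yaw":0}]' 0 30;  python3 -m crank '[{"slide":[0,0,-0.5],"yaw":0},{"slide":[0,0,-0.9],"yaw":0},{"slide":[0,0,-0.9],"yaw":0},{"slide":[0,0,-0.9],"yaw":0},{"slide":[0,0,-0.9],"yaw":0},{"slide":[0,0,-0.1],"yaw":0}]' | head -2;python3 go.py 0.5883 0.2458 0.222 78.6
```

```text
time_s: 12.0
tcp_pos: [0.433, 0.023, 0.1035]
time_s: 12.5
tcp_pos: [0.4335, 0.0231, 0.1043]
eef_rot: [[0.98, -0.201, 0.001], [-0.201, -0.98, 0.0], [0.001, -0.001, -1.0]]
contact_force: [-0.9, 0.7, 6.7]
finger_gap: 0.0229
time_s: 13.1
tcp_pos: [0.4342, 0.0231, 0.2321]
t 13.1 tcp [0.4342 0.0231 0.2321] slide [ 3.54 -8.3   0.37] jaw -101.6 yaw -0.03 alt 29.97 gap 0.0233 F [-0.1  0.1  0.1] j7 -81.0 tilt 0.23
```

```bash
python3 -m crank '[{"slide":[0.3,-0.6,0],"yaw":0},{"slide":[0.4,-0.95,0],"yaw":0},{"slide":[0.4,-0.95,0],"yaw":0},{"slide":[0.4,-0.95,0],"yaw":0},{"slide":[0.4,-0.95,0],"yaw":0},{"slide":[0.4,-0.95,0],"yaw":0},{"slide":[0.4,-0.95,0.1],"yaw":0},{"slide":[0.4,-0.95,0.1],"yaw":0},{"slide":[0.34,-0.8,0.1],"yaw":0},{"slide":[0.1,-0.25,0.07],"yaw":0}]'|head -2;python3 -m crank '[{"slide":[0,0,0],"yaw":0},{"slide":[0,0,0],"yaw":0}]'|head -2;python3 go.py 0.5883 0.2458 0.109 78.6
python3 - <<'E'
from h import *
c=cam('wrist');save(c,'pics/w4.png')
P=[[.6033,.2015,.065],[.5883,.2458,.03],[.5574,.2107,.065],[.583,.2193,.08]]
print(w2pix(c,P).round(1))
M=np.linalg.inv(c['tool_from_camera'])
P=(M@[0,0,.044,1])[:3]; print(cv2.projectPoints(P.reshape(1,3),np.zeros(3),np.zeros(3),c['mtx'],np.array(c['D']))[0].ravel().round(1))
E
```

```text
time_s: 14.1
tcp_pos: [0.5875, 0.2494, 0.2161]
time_s: 14.3
tcp_pos: [0.5866, 0.2446, 0.2179]
t 14.3 tcp [0.5866 0.2446 0.2179] slide [ 0.05 -0.06  3.63] jaw -101.7 yaw -0.04 alt 29.96 gap 0.0233 F [-0.2  0.   0.1] j7 -96.0 tilt 0.09
[[339.9 186.6]
 [281.  205.3]
 [336.9 249.6]
 [321.6 226.6]]
[283.6 312.7]
```

View pics/w4.png

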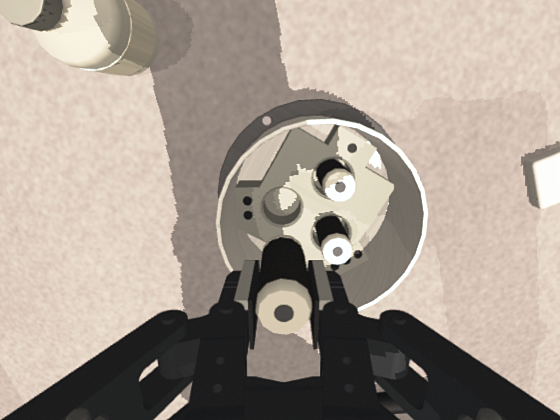

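Roller 1 stands at (340,187), as predicted. The two-dot pocket is at (281,204), and the roller in the grip is centred. I'll lower it.

```bash
python3 -m crank '[{"slide":[0.05,-0.05,0.4],"yaw":0},{"slide":[0,0,0.6],"yaw":0},{"slide":[0,0,0.6],"yaw":0},{"slide":[0,0,0.5],"yaw":0},{"slide":[0,0,0.4],"yaw":0},{"slide":[0,0,0.3],"yaw":0},{"slide":[0,0,0.3],"yaw":0},{"slide":[0,0,0.2],"yaw":0},{"slide":[0,0,0],"yaw":0},{"slide":[0,0,0],"yaw":0}]';python3 go.py 0.5883 0.2458 0.109 78.6
```

```text
time_s: 15.35
tcp_pos: [0.5891, 0.2467, 0.12]
eef_rot: [[0.98, -0.201, 0.0], [-0.201, -0.98, 0.0], [0.0, -0.0, -1.0]]
contact_force: [-0.1, -0.4, -0.1]
finger_gap: 0.023
t 15.35 tcp [0.5891 0.2467 0.12  ] slide [-0.02  0.04  0.37] jaw -101.6 yaw -0.03 alt 29.97 gap 0.023 F [-0.1 -0.4 -0.1] j7 -91.0 tilt 0.02
```

```bash
python3 -m crank '[{"slide":[0,0.02,0.12],"yaw":0},{"slide":[0,0,0.12],"yaw":0},{"slide":[0,0,0.08],"yaw":0},{"slide":[0,0,0],"yaw":0}]';python3 -m crank '[{"slide":[0,0,0],"yaw":0},{"slide":[0,0,0],"yaw":0},{"slide":[0,0,0],"yaw":0},{"slide":[0,0,0],"yaw":0}]' 37;python3 -m crank '[{"slide":[0,0,-0.3],"yaw":0},{"slide":[0,0,-0.8],"yaw":0},{"slide":[0,0,-1],"yaw":0},{"slide":[0,0,-1],"yaw":0},{"slide":[0,0,-1],"yaw":0},{"slide":[0,0,-0.5],"yaw":0},{"slide":[0,0,0],"yaw":0}]'|head -2;python3 go.py 0.56 -0.172 0.25 78.6
```

```text
time_s: 15.75
tcp_pos: [0.5886, 0.2462, 0.1098]
eef_rot: [[0.98, -0.201, -0.0], [-0.201, -0.98, -0.0], [-0.0, 0.0, -1.0]]
contact_force: [0.3, -0.2, 0.3]
finger_gap: 0.0227
time_s: 16.15
tcp_pos: [0.5888, 0.2462, 0.1102]
eef_rot: [[0.98, -0.201, 0.0], [-0.201, -0.98, 0.0], [0.0, -0.0, -1.0]]
contact_force: [0.0, -0.3, 0.6]
finger_gap: 0.0315
time_s: 16.85
tcp_pos: [0.5897, 0.2462, 0.2505]
t 16.85 tcp [0.5897 0.2462 0.2505] slide [ 1.830e+00  1.385e+01 -1.000e-02] jaw -101.6 yaw -0.03 alt 29.97 gap 0.0319 F [ 0.3  0.3 -0.3] j7 -97.0 tilt 0.22
```

```bash
python3 -m crank '[{"slide":[0.1,0.6,0],"yaw":0},{"slide":[0.13,1,0],"yaw":0},{"slide":[0.13,1,0],"yaw":0},{"slide":[0.13,1,0],"yaw":0},{"slide":[0.13,1,0],"yaw":0},{"slide":[0.13,1,0],"yaw":0},{"slide":[0.13,1,0],"yaw":0},{"slide":[0.13,1,0],"yaw":0},{"slide":[0.13,1,0],"yaw":0},{"slide":[0.13,1,0],"yaw":0}]' 60|head -2;python3 -m crank '[{"slide":[0.13,1,0],"yaw":0},{"slide":[0.13,1,0],"yaw":0},{"slide":[0.13,1,0],"yaw":0},{"slide":[0.13,1,0],"yaw":0},{"slide":[0.1,0.25,0],"yaw":0},{"slide":[0,0,0],"yaw":0},{"slide":[0,0,0],"yaw":0}]'|head -2;python3 go.py 0.56 -0.172 0.121 78.6
python3 - <<'E'
from h import *
c=cam('wrist');t=cam('top');o=np.zeros((420,780,3),np.uint8);o[:,:560]=c['image'][:,:,::-1];o[:220,560:]=cv2.resize(t['image'][155:210,150:205][:,:,::-1],(220,220),interpolation=cv2.INTER_CUBIC)
cv2.imwrite('pics/w5.png',o)
print(w2pix(c,[[.56,-.172,.077],[.565,-.172,.077],[.56,-.167,.077],[.56,-.172,.045],[.56,-.172,.021]]).round(1))
P=[[.6033,.2015,.065],[.5883,.2458,.065],[.5574,.2107,.065]]
print(((w2pix(t,P)-[150,155]+.5)*4+[560,0]).round(0))
import pickle;pickle.dump((c,t),open('c5.pkl','wb'))
E
```

```text
time_s: 17.85
tcp_pos: [0.5666, -0.0457, 0.2467]
time_s: 18.55
tcp_pos: [0.5604, -0.1714, 0.2472]
t 18.55 tcp [ 0.5604 -0.1714  0.2472] slide [-0.    0.03  4.21] jaw -101.6 yaw -0.03 alt 29.97 gap 0.0514 F [ 0.4  0.  -0.1] j7 -59.0 tilt 0.1
[[284.2 214. ]
 [282.9 207.8]
 [277.7 215.3]
 [284.1 202.3]
 [284.  195. ]]
[[703.  98.]
 [642. 119.]
 [689. 159.]]
```

View pics/w5.png

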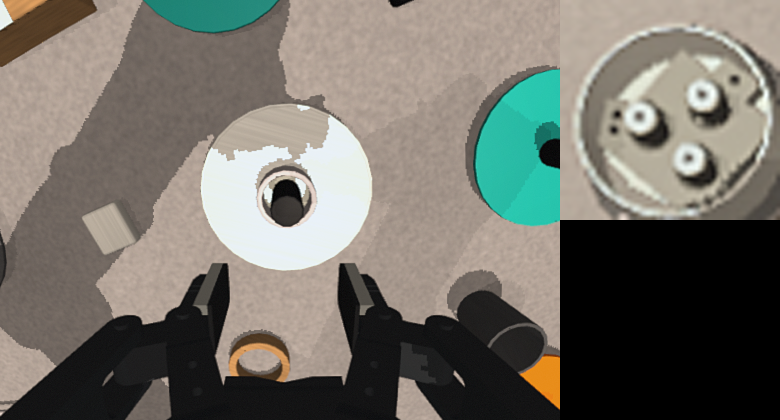

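Both rollers sit at their predicted spots beside the dots, at inset (703,98) and (640,117). The knob's top is at (288,210) against a predicted (284,214), which corrects the position to (0.5625, -0.175). I'll descend onto the knob.

```bash
python3 -m crank '[{"slide":[0.1,0.1,0.5],"yaw":0},{"slide":[0,0,0.8],"yaw":0},{"slide":[0,0,0.8],"yaw":0},{"slide":[0,0,0.7],"yaw":0},{"slide":[0,0,0.6],"yaw":0},{"slide":[0,0,0.4],"yaw":0},{"slide":[0,0,0.2],"yaw":0},{"slide":[0,0,0.14],"yaw":0},{"slide":[0,0,0],"yaw":0}]'; python3 -m crank '[{"slide":[0,0,0],"yaw":0},{"slide":[0,0,0],"yaw":0},{"slide":[0,0,0],"yaw":0},{"slide":[0,0,0],"yaw":0},{"slide":[0,0,0],"yaw":0}]' 0 60;python3 go.py 0.5628 -0.175 0.25 78.6
```

```text
time_s: 19.55
tcp_pos: [0.5632, -0.1757, 0.1238]
eef_rot: [[0.98, -0.201, 0.0], [-0.201, -0.98, -0.0], [0.0, 0.0, -1.0]]
contact_force: [0.0, -0.0, 0.0]
finger_gap: 0.0517
time_s: 20.05
tcp_pos: [0.5635, -0.1756, 0.1248]
eef_rot: [[0.98, -0.201, 0.001], [-0.201, -0.98, 0.001], [0.001, -0.001, -1.0]]
contact_force: [-0.6, 1.8, 5.1]
finger_gap: 0.0242
t 20.05 tcp [ 0.5635 -0.1756  0.1248] slide [-0.02 -0.02 -4.17] jaw -101.6 yaw -0.03 alt 29.97 gap 0.0242 F [-0.6  1.8  5.1] j7 -52.0 tilt 0.09
```

```bash
python3 -m crank '[{"slide":[0,0,-0.15],"yaw":0},{"slide":[0,0,-0.3],"yaw":0},{"slide":[0,0,-0.5],"yaw":0},{"slide":[0,0,-0.6],"yaw":0},{"slide":[0,0,-0.6],"yaw":0},{"slide":[0,0,-0.6],"yaw":0},{"slide":[0,0,-0.5],"yaw":0},{"slide":[0,0,-0.3],"yaw":0},{"slide":[0,0,-0.15],"yaw":0},{"slide":[0,0,0],"yaw":0}]';python3 go.py 0.583 0.2193 0.236 78.6
python3 - <<'E'
from h import *
c=cam('wrist');b=cam('scene')
o=np.zeros((420,780,3),np.uint8);o[:,:560]=c['image'][:,:,::-1];o[:220,560:]=cv2.resize(b['image'][130:240,160:270][:,:,::-1],(220,220),interpolation=cv2.INTER_CUBIC)
cv2.imwrite('pics/w6.png',o)
M=np.linalg.inv(c['tool_from_camera'])
for x in (0,.003):
  P=np.array([(M@[x,0,z,1])[:3] for z in (.0478,.0798,.1038)]); print(cv2.projectPoints(P,np.zeros(3),np.zeros(3),c['mtx'],np.array(c['D']))[0].reshape(-1,2).round(1))
E
```

```text
time_s: 21.05
tcp_pos: [0.5632, -0.1758, 0.2353]
eef_rot: [[0.98, -0.201, 0.001], [-0.201, -0.98, 0.0], [0.0, -0.0, -1.0]]
contact_force: [0.1, -0.1, -3.6]
finger_gap: 0.024
t 21.05 tcp [ 0.5632 -0.1758  0.2353] slide [ -2.   -13.03  -0.02] jaw -101.6 yaw -0.03 alt 29.97 gap 0.024 F [ 0.1 -0.1 -3.6] j7 -58.0 tilt 0.03
[[283.6 307.2]
 [283.4 270.3]
 [283.3 250.4]]
[[283.6 300.8]
 [283.4 264.9]
 [283.3 245.5]]
```

View pics/w6.png

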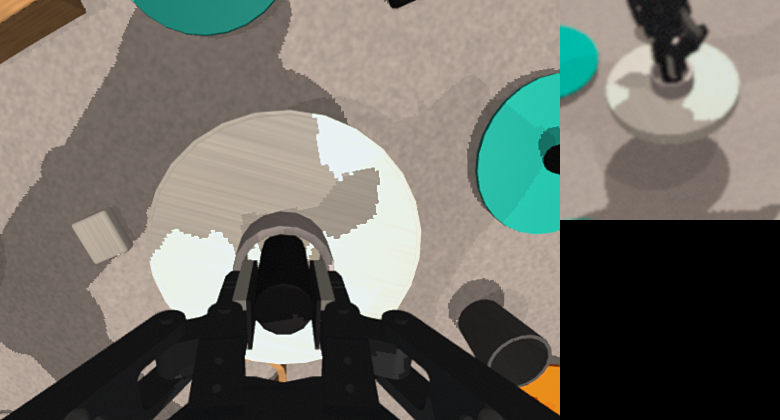

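The lids are lifted together and level. The knob's end is at (283,309), within 1 mm of the tool axis. I'll carry them over the tin.

```bash
python3 -m crank '[{"slide":[-0.03,-0.2,0],"yaw":0},{"slide":[-0.07,-0.45,0],"yaw":0},{"slide":[-0.1,-0.7,0],"yaw":0},{"slide":[-0.13,-0.85,0],"yaw":0},{"slide":[-0.14,-0.9,0],"yaw":0},{"slide":[-0.14,-0.9,0],"yaw":0},{"slide":[-0.14,-0.9,0],"yaw":0},{"slide":[-0.14,-0.9,0],"yaw":0},{"slide":[-0.14,-0.9,0],"yaw":0},{"slide":[-0.14,-0.9,0],"yaw":0}]'|head -2;python3 -m crank '[{"slide":[-0.14,-0.9,0],"yaw":0},{"slide":[-0.14,-0.9,0],"yaw":0},{"slide":[-0.14,-0.9,0],"yaw":0},{"slide":[-0.14,-0.9,0],"yaw":0},{"slide":[-0.14,-0.8,0],"yaw":0},{"slide":[-0.14,-0.6,0],"yaw":0},{"slide":[-0.1,-0.35,0],"yaw":0},{"slide":[-0.05,-0.2,0],"yaw":0},{"slide":[0,0,0],"yaw":0},{"slide":[0,0,0],"yaw":0}]'|head -5;python3 go.py 0.583 0.2193 0.1928 78.6
```

```text
time_s: 22.15
tcp_pos: [0.574, 0.0572, 0.2345]
time_s: 23.15
tcp_pos: [0.579, 0.2224, 0.2351]
eef_rot: [[0.979, -0.202, 0.0], [-0.202, -0.979, -0.001], [0.0, 0.0, -1.0]]
contact_force: [-0.1, -1.2, -4.0]
finger_gap: 0.0243
t 23.15 tcp [0.579  0.2224 0.2351] slide [0.15 0.07 1.41] jaw -101.7 yaw -0.05 alt 29.95 gap 0.0243 F [-0.1 -1.2 -4. ] j7 -95.0 tilt 0.03
```

```bash
python3 -m crank '[{"slide":[0.1,0.05,0],"yaw":0},{"slide":[0.06,0.02,0.1],"yaw":0},{"slide":[0,0,0.2],"yaw":0},{"slide":[0,0,0.2],"yaw":0},{"slide":[0,0,0.2],"yaw":0},{"slide":[0,0,0.15],"yaw":0},{"slide":[0,0,0.1],"yaw":0},{"slide":[0,0,0.1],"yaw":0},{"slide":[0,0,0],"yaw":0}]';python3 go.py 0.583 0.2193 0.1928 78.6
```

```text
time_s: 24.05
tcp_pos: [0.583, 0.2207, 0.203]
eef_rot: [[0.98, -0.201, -0.0], [-0.201, -0.98, -0.0], [-0.0, 0.0, -1.0]]
contact_force: [-0.1, -0.2, -3.6]
finger_gap: 0.024
t 24.05 tcp [0.583  0.2207 0.203 ] slide [0.01 0.05 0.34] jaw -101.6 yaw -0.03 alt 29.97 gap 0.024 F [-0.1 -0.2 -3.6] j7 -93.0 tilt 0.03
```

```bash
python3 -m crank '[{"slide":[0,0.03,0.05],"yaw":0},{"slide":[0,0,0.08],"yaw":0},{"slide":[0,0,0.08],"yaw":0},{"slide":[0,0,0.08],"yaw":0},{"slide":[0,0,0.03],"yaw":0},{"slide":[0,0,0],"yaw":0},{"slide":[0,0,0],"yaw":0}]';python3 go.py 0.583 0.2193 0.1928 78.6
```

```text
time_s: 24.75
tcp_pos: [0.583, 0.2198, 0.1938]
eef_rot: [[0.98, -0.201, 0.0], [-0.201, -0.98, 0.0], [0.0, -0.0, -1.0]]
contact_force: [0.2, -0.2, -3.2]
finger_gap: 0.0244
t 24.75 tcp [0.583  0.2198 0.1938] slide [0.   0.02 0.03] jaw -101.6 yaw -0.03 alt 29.97 gap 0.0244 F [ 0.2 -0.2 -3.2] j7 -92.0 tilt 0.0
```

Still no contact and about 1 mm to go, so I'll press down lightly.

```bash
python3 -m crank '[{"slide":[0,0,0.04],"yaw":0},{"slide":[0,0,0.03],"yaw":0},{"slide":[0,0,0],"yaw":0},{"slide":[0,0,0],"yaw":0}]';python3 go.py 0.583 0.2193 0.1928 78.6
```

```text
time_s: 25.15
tcp_pos: [0.5832, 0.2197, 0.1929]
eef_rot: [[0.98, -0.201, 0.0], [-0.201, -0.98, 0.001], [0.0, -0.001, -1.0]]
contact_force: [-4.4, -0.6, 7.6]
finger_gap: 0.0243
t 25.15 tcp [0.5832 0.2197 0.1929] slide [-0.    0.01  0.  ] jaw -101.6 yaw -0.03 alt 29.97 gap 0.0243 F [-4.4 -0.6  7.6] j7 -92.0 tilt 0.06
```

Contact came at home height (TCP 0.1929, expected 0.1928). I'll release and check.

```bash
python3 -m crank '[{"slide":[0,0,0],"yaw":0},{"slide":[0,0,0],"yaw":0},{"slide":[0,0,0],"yaw":0},{"slide":[0,0,0],"yaw":0},{"slide":[0,0,0],"yaw":0},{"slide":[0,0,0],"yaw":0},{"slide":[0,0,0],"yaw":0}]' 100;python3 go.py 0.583 0.2193 0.166 78.6
python3 - <<'E'
from h import *
c=cam('wrist');b=cam('scene')
o=np.zeros((420,800,3),np.uint8);o[:,:560]=c['image'][:,:,::-1];o[:240,560:]=cv2.resize(b['image'][225:325,300:400][:,:,::-1],(240,240),interpolation=cv2.INTER_CUBIC)
cv2.imwrite('pics/w7.png',o)
print(w2pix(c,[[.583,.2193,.145],[.588,.2193,.145],[.583,.2243,.145]]).round(1))
th=np.linspace(0,6.28,9)[:8]
print(((w2pix(b,[[.583+.079*np.cos(t),.2193+.079*np.sin(t),.089] for t in th])-[300,225]+.5)*2.4+[560,0]).round(0).tolist())
E
```

```text
time_s: 25.85
tcp_pos: [0.583, 0.2198, 0.1917]
eef_rot: [[0.98, -0.201, 0.0], [-0.201, -0.98, -0.0], [0.0, 0.0, -1.0]]
contact_force: [0.0, -0.2, -0.8]
finger_gap: 0.0853
t 25.85 tcp [0.583  0.2198 0.1917] slide [0.   0.02 0.86] jaw -101.6 yaw -0.03 alt 29.97 gap 0.0853 F [ 0.  -0.2 -0.8] j7 -92.0 tilt 0.0
[[284.8 308.6]
 [282.3 298.1]
 [272.6 310.8]]
[[641.0, 172.0], [711.0, 187.0], [766.0, 155.0], [772.0, 99.0], [731.0, 52.0], [666.0, 39.0], [613.0, 67.0], [601.0, 121.0]]
```

View pics/w7.png

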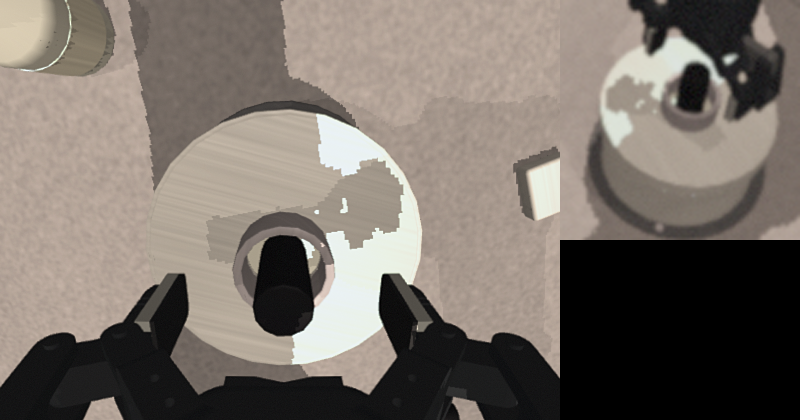

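The lids are home: in the scene inset the edge passes through the predicted (711,187) and (601,121), and the knob is centred at (283,311). I'll descend to the collar.

```bash
python3 -m crank '[{"slide":[0,0,0.15],"yaw":0},{"slide":[0,0,0.25],"yaw":0},{"slide":[0,0,0.25],"yaw":0},{"slide":[0,0,0.15],"yaw":0},{"slide":[0,0,0.05],"yaw":0},{"slide":[0,0,0],"yaw":0}]';python3 -m crank '[{"slide":[0,0,0],"yaw":0},{"slide":[0,0,0],"yaw":0},{"slide":[0,0,0],"yaw":0},{"slide":[0,0,0],"yaw":0},{"slide":[0,0,0],"yaw":0},{"slide":[0,0,0],"yaw":0}]' 0 70;python3 go.py 0.583 0.2193 0.266 78.6
```

```text
time_s: 26.55
tcp_pos: [0.5829, 0.2197, 0.1659]
eef_rot: [[0.98, -0.201, -0.0], [-0.201, -0.98, -0.0], [-0.0, 0.0, -1.0]]
contact_force: [0.4, 0.5, -0.9]
finger_gap: 0.085
time_s: 27.15
tcp_pos: [0.5832, 0.2197, 0.1672]
eef_rot: [[0.98, -0.201, 0.0], [-0.201, -0.98, 0.001], [0.0, -0.001, -1.0]]
contact_force: [-3.3, -0.7, 9.7]
finger_gap: 0.0509
t 27.15 tcp [0.5832 0.2197 0.1672] slide [-0.    0.01 -3.29] jaw -101.6 yaw -0.03 alt 29.97 gap 0.0509 F [-3.3 -0.7  9.7] j7 -91.0 tilt 0.04
```

```bash
python3 -m crank '[{"slide":[0,0,-0.1],"yaw":0},{"slide":[0,0,-0.15],"yaw":0},{"slide":[0,0,-0.2],"yaw":0},{"slide":[0,0,-0.3],"yaw":0},{"slide":[0,0,-0.4],"yaw":0},{"slide":[0,0,-0.4],"yaw":0},{"slide":[0,0,-0.4],"yaw":0},{"slide":[0,0,-0.4],"yaw":0},{"slide":[0,0,-0.4],"yaw":0},{"slide":[0,0,-0.3],"yaw":0}]';python3 -m crank '[{"slide":[0,0,-0.2],"yaw":0},{"slide":[0,0,-0.15],"yaw":0},{"slide":[0,0,0],"yaw":0},{"slide":[0,0,0],"yaw":0},{"slide":[0,0,0],"yaw":0}]';python3 go.py 0.583 0.2193 0.266 78.6
python3 - <<'E'
from h import *
c=cam('wrist');b=cam('scene')
o=np.zeros((420,800,3),np.uint8);o[:,:400]=c['image'][:,80:480,::-1];o[:400,400:]=cv2.resize(b['image'][175:325,280:430][:,:,::-1],(400,400),interpolation=cv2.INTER_CUBIC)
cv2.imwrite('pics/w8.png',o)
th=np.arange(8)*np.pi/4
for z,r in((.085,.074),(.145,.0)): print(((w2pix(b,[[.583+r*np.cos(t),.2193+r*np.sin(t),z] for t in th])-[280,175]+.5)*400/150+[400,0]).round(0).tolist())
E
```

```text
time_s: 28.15
tcp_pos: [0.5832, 0.2198, 0.2591]
eef_rot: [[0.98, -0.201, 0.001], [-0.201, -0.98, 0.0], [0.001, -0.001, -1.0]]
contact_force: [-0.1, 0.7, -2.7]
finger_gap: 0.0509
time_s: 28.65
tcp_pos: [0.5828, 0.2198, 0.2677]
eef_rot: [[0.98, -0.201, -0.001], [-0.201, -0.98, -0.0], [-0.001, 0.0, -1.0]]
contact_force: [-0.4, -0.1, -1.8]
finger_gap: 0.0507
t 28.65 tcp [0.5828 0.2198 0.2677] slide [0.01 0.02 0.06] jaw -101.6 yaw -0.03 alt 29.97 gap 0.0507 F [-0.4 -0.1 -1.8] j7 -96.0 tilt 0.05
[[546.0, 323.0], [618.0, 338.0], [676.0, 305.0], [683.0, 246.0], [639.0, 198.0], [572.0, 185.0], [517.0, 214.0], [504.0, 270.0]]
[[604.0, 215.0], [604.0, 215.0], [604.0, 215.0], [604.0, 215.0], [604.0, 215.0], [604.0, 215.0], [604.0, 215.0], [604.0, 215.0]]
```

View pics/w8.png

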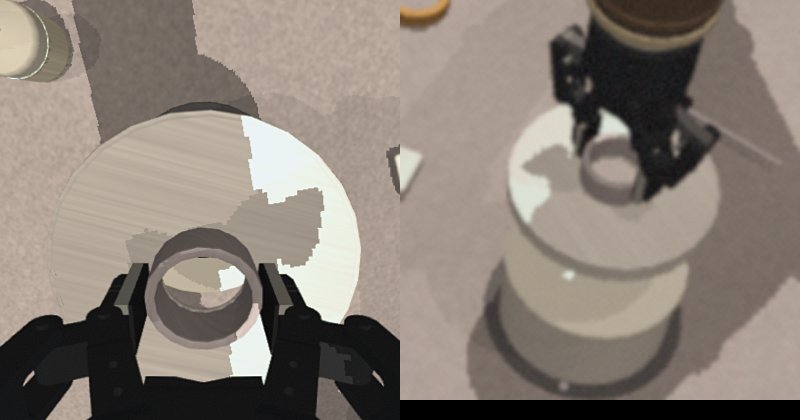

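The outer lid is held level. The white inner lid is still on the tin, with its front edge at the predicted (618,338), and the measured load matches the outer lid alone. I'll hand in.

```bash
python3 -c "
from workcell import arm
print(arm.finish_job(), arm.observe()['time_s'])"
```

```text
the job is handed in; nothing more can be done
the job is handed in; nothing more can be done
```

The job is done and handed in at about 28.7 s of the 72 s allowed; the hand-in reports no verdict.

I stood one roller in the one-dot pocket and then the other in the two-dot pocket. I carried both lids by the knob onto the tin, let go, and lifted the outer lid alone by its collar.

My last checks:
- **Rollers:** both stood at their predicted spots beside the correct dots when I looked before the lids went on. They have been hidden under the inner lid since then.
- **Lids going home:** contact came at a tool height of 0.1929 m, where 0.1928 m was expected.
- **Inner lid:** in the final scene picture its front edge lies where a seated lid's edge should be.
- **Outer lid:** it looks level, and the tool rose about 100 mm with it, putting the collar about 0.20 m up. The hand was within 1 mm of the tin axis. The load read 1.8–2.7 N, which fits the outer lid's weight alone.

No check failed. One measurement disagreed: my first top-view estimate of the second roller was about 8 mm off. The wrist camera corrected it before I gripped it.

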